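Put the sanding blocks away in the bench case

ROBOT

A 7-joint arm with a two-finger parallel gripper is mounted at the origin on the work surface. World frame = base frame: x ahead of the robot, y to its left, z up, the work surface at z = 0. Lengths are in mm, angles in rad, forces in N, time in s.
With the tool pointing down it reaches from about 425 to 950 mm from the base axis. Payload 16.7 kg.
Tool frame: the origin (TCP) lies between the finger pads; the fingertips stand 14 mm ahead of it and the grasp point (between the pads) lies 5 mm behind it (robot.finger_overhang is the distance from the TCP to the fingertips, in mm); z points along the fingers, y is the line along which they close (so a half turn about z gives the same grasp; the last joint's range is limited). The gripper opens to 94 mm and grips with 3 to 60 N. Pads are 16 mm wide; open, the fingers measure 119 mm over their backs; the gripper's body (75 mm by 177 mm) begins 78 mm behind the grasp point.
Start: joints at [1.008, 0.426, 0.074, 1.606, -0.034, 1.111, -0.067], TCP at [271.377, -618.005, 219.467] pointing down, gripper open.
Joint ranges: [-2.85, 2.85], [-0.5, 2.14], [-1.23, 1.37], [0.21, 2.46], [-1.02, 4.16], [0.16, 2.05], [-2.73, 2.73]. Speed limits (rad/s): [1.89, 1.89, 2.39, 2.39, 3.01, 3.01, 3.01].

INTERFACE

Orientations are given as [roll, pitch, yaw] about the fixed x, y, z axes, in that order (R = Rz(yaw) Ry(pitch) Rx(roll)).
In Python, from plant import robot gives the robot as it stands. The module is installed in compiled form; this text tells all that it offers.
- The arm moves only by the shell command python3 -m jog 'ROWS'. ROWS is JSON, a list that holds one entry, the list of rows, each a list of 7 numbers: the shift along the tool's x, y, z in mm, then the turn, a rotation vector about the tool's x, y, z in degrees, then the finger opening in mm, from 0 to 94. A call has 1 to 20 rows; each row is the pose to reach, as a shift and turn from the pose commanded when the call began, along the tool's axes at that moment; what a row does not reach only later rows make up. A row lasts 1/8 s, in which the tool goes at most 62.5 mm and 10.7 degrees, less where a joint would pass 70% of its speed; a pose out of reach is approached as far as the arm can. A call with a gripper value outside its range is refused whole. The fingers move at their own pace and stop on an object; the grip force is fixed at half the most. Time passes only in rows, so rows that repeat a pose let the fingers close. It gives the time, the measured TCP pose, the force, the opening and the grip force at its end, in the units of the state.
- robot.state(): the state, without advancing time (a new reading comes with each control period).
- robot.grab_frame(name): name is "side" or "top" or "wrist"; returns a dict with "img" (420x560x3 uint8, blue, green, red), "intrinsics" (3x3 intrinsics, pixels), "rvec" (rotation vector, rad) and "tvec" (3), from world to camera coordinates, as OpenCV has them. Camera axes: x right, y down, z forward; pixel columns grow to the right and rows downward; lengths in mm; the calibration is good to about 2 mm. The wrist camera is an equidistant fisheye: a pixel r from the principal point sees the ray r / f radians off the axis. A picture is of the moment at which its call begins. There is no depth.
- robot.hand_in(): hands the job in; it is judged then, once.
Trained networks look in the newest picture that a camera, given by its name, has taken for a name from the list of things; names that differ only in an ending like _2 or _b are one class to them, and where a whole thing is asked for, a point or a joint stands for the part that bears it (a point fixed in the world has none). Each returns a list of dicts, best first, with "p" (0 to 1); they miss things now and then, are a little off and sometimes report something else, mostly with a low value. They report only what shows in the picture. A call takes as long as a camera call. They do not tell look-alikes from the thing itself.
- robot.find_in(target, camera): "extent" ([centre column, centre row, width, height] in pixels, round what is visible of it).
- robot.landmark_of(target, camera): "xy" ([column, row] in pixels: a listed point, or the origin of a listed thing).
The state is a dict: "t": time; "q": joint angles; "joint_vel": joint speeds; "joint_torque": joint torques, N m; "eef_pos": TCP position; "tool_rot": TCP orientation; "contact_force": force on the tool from outside, world axes, zero at the start; "torque": the same for the moment, N m; "width": finger opening in mm; "gripper_force": force on a finger pad.
Only numpy, scipy, OpenCV 4.12 (cv2) and the standard library are available. Lean on these libraries where they do the work, as an engineer would, in place of code of your own. Each camera call takes 0.05 s, during which the arm holds its last target. There are 200 camera calls.

TASK

Slide the hatch of the low bench case fully open, move the stray wood offcut lying inside it into the cardboard scrap tray, and seat every sanding block that is on the bench flat and fully down in the pocket of its own shape. Then, with everything in place, slide the hatch gently (no slamming) all the way shut against the frame, leaving the jar, brush and tin alone.

Things in the scene. Friction and masses are not known exactly. Their poses are not given: they have to be found in the camera images.
- case: Low plywood case, fixed. Origin: on the bench under the centre of its open bay (206 x 206 mm inside, 6 mm floor); z up. In the bay four pocket plates, 2 x 2, centres 50.5 mm from its centre in x and y. Walls at x = -109, +109 and y = -109 mm: 12 mm thick, 74 mm high. From y = 109 to 331 mm a closed deck 62 mm high, onto which the hatch slides.
- hatch (a joint): Sliding hatch, a 6 mm board 216 x 206 mm in rails along the case's y; top face 70 mm above the bench, underside 64 mm. 0 = shut over the bay, against the frame at the -y end; grows towards +y; 0.21 m = fully open, at its stop. About 2 N friction, stays where left. Starts 0 to 70 mm open. Blocks fully down in their pockets clear it; others may jam it.
- hatch_handle (a point): Top of the hatch's wooden handle: an upright bar 90 mm long along the case's x, 16 mm thick along y, 28 mm high, standing on the hatch (this point is the middle of its top face, 98 mm above the bench; axes as the case's). Pinch it from above across y, or push its side.
- block_long: Wooden hand sanding block with a flat oblong base 76 (x) x 38 (y) x 18 mm. On top runs a grip rib 16 mm wide and 18 mm high (36 mm over all), centred, along the block's x axis: pinch it across y. Origin: underside, below the middle of the rib; z up. 80 g or so. 
- block_square: Wooden hand sanding block with a flat square base 56 x 56 x 18 mm. On top runs a grip rib 16 mm wide and 18 mm high (36 mm over all), centred, along the block's x axis: pinch it across y. Origin: underside, below the middle of the rib; z up. 80 g or so. 
- block_round: Wooden hand sanding block with a round base 62 mm across, 18 mm thick. On top runs a grip rib 16 mm wide and 18 mm high (36 mm over all), centred, along the block's x axis: pinch it across y. Origin: underside, below the middle of the rib; z up. 80 g or so. 
- block_delta: Wooden hand sanding block with a pointed (flat-iron) base 18 mm thick: 52 mm wide in y and straight-sided from x = -35 to +7 mm, then a right-angled point whose tip is at x = +33 mm. On top runs a grip rib 16 mm wide and 18 mm high (36 mm over all), centred, along the block's x axis: pinch it across y. Origin: underside, below the middle of the rib; z up. 80 g or so. 
- nest_long_floor (a point): Pocket oblong, 80 mm along x, 42 mm along y, 12 mm deep, 2 mm wider all round than its block, in a grey plate (100 x 100 x 24 mm, on the case's floor: rim 30 mm, pocket floor 18 mm above the bench). The four plates swap places from start to start; axes as the case's. Point: middle of the pocket floor, z up.
- nest_square_floor (a point): Pocket square, 60 x 60 mm, 12 mm deep, 2 mm wider all round than its block, in a grey plate (100 x 100 x 24 mm, on the case's floor: rim 30 mm, pocket floor 18 mm above the bench). The four plates swap places from start to start; axes as the case's. Point: middle of the pocket floor, z up.
- nest_round_floor (a point): Pocket round, 66 mm across, 12 mm deep, 2 mm wider all round than its block, in a grey plate (100 x 100 x 24 mm, on the case's floor: rim 30 mm, pocket floor 18 mm above the bench). The four plates swap places from start to start; axes as the case's. Point: middle of the pocket floor, z up.
- nest_delta_floor (a point): Pocket of the pointed block's shape, tip to +x (the seated block's origin is on this point, x axes the same way), 12 mm deep, 2 mm wider all round than its block, in a grey plate (100 x 100 x 24 mm, on the case's floor: rim 30 mm, pocket floor 18 mm above the bench). The four plates swap places from start to start; axes as the case's. Point: middle of the pocket floor, z up.
- offcut: Stray offcut of pine batten, 110 mm (x) x 26 (y) x 22 mm (z), lying in the case on the rims of the pocket plates near the bay's centre, roughly along the case's y, under the hatch at the start. Origin: centre of its underside, z up. Pinch it across y near its middle.
- scrap_tray: Open cardboard scrap tray, fixed, outside 130 (x) x 170 (y) x 40 mm, walls and floor 5 mm. Origin: centre of its underside.
- jar: Bystander: glass jar with a steel lid, 64 mm across, 90 mm high. Leave alone.
- brush: Bystander: dusting brush lying on the bench. Leave alone.
- tin: Bystander: open steel tin 76 mm across, 100 mm high. Leave alone.
Things that resemble listed ones, but are neither listed nor needed, are in the scene too. Leave any turquoise look-alike of the block_long alone. What is shaped like the block_delta but pink is not meant.

How it is judged:
By the outcome, as a careful person would: the job done as asked, in the order asked, and still so for the second after the job is handed in, with the robot touching nothing.
Of block_long, block_square, block_round, block_delta only 3 to 4 are there at a start; the rules pass over those that are not, and their reading is None.
At some moment in a run one of block_long, block_square, block_round, block_delta may be knocked a few centimetres aside while the robot is not near it.
Once in a run the grip may slacken for a moment while it holds something.
It also fails if it takes over 208 s, if anything falls off the work surface, if the arm or the gripper's body presses on something with over 40 N, if the wrist force passes 120 N, or if a joint passes its speed limit or range.

## Working session

There is one attempt and no reset: what is moved stays moved. The work goes in short steps, Python scripts to look and compute and a shell command to move; the robot and the scene stay as the last step left them, time stands still between calls to the robot, and variables do not carry over. Pictures are saved under pics/ and viewed, at most 14 in all, crops included, and the job is handed in when it is done.

```bash
mkdir -p pics
cat > h.py <<'E'
import numpy as np, cv2
from scipy.spatial.transform import Rotation as R
from plant import robot
def ray(f,px):
    K=np.array(f["intrinsics"]);Rm=cv2.Rodrigues(np.array(f["rvec"],float))[0];t=np.array(f["tvec"],float).ravel()
    if f.get("fish"):
        x=(px[0]-K[0,2])/K[0,0];y=(px[1]-K[1,2])/K[1,1];r=np.hypot(x,y);s=np.sin(r)/r if r>1e-9 else 1
        d=np.array([x*s,y*s,np.cos(r)])
    else: d=np.array([(px[0]-K[0,2])/K[0,0],(px[1]-K[1,2])/K[1,1],1])
    return -Rm.T@t, Rm.T@d
def at(f,px,z):
    c,d=ray(f,px); return c+d*(z-c[2])/d[2]
def proj(f,P):
    K=np.array(f["intrinsics"]);Rm=cv2.Rodrigues(np.array(f["rvec"],float))[0];t=np.array(f["tvec"],float).ravel()
    p=Rm@np.array(P,float)+t
    if f.get("fish"):
        th=np.arctan2(np.hypot(p[0],p[1]),p[2]);a=np.arctan2(p[1],p[0]);u=np.array([np.cos(a),np.sin(a)])*th
    else: u=p[:2]/p[2]
    return u*[K[0,0],K[1,1]]+K[:2,2]
def grab(n):
    f=robot.grab_frame(n); f["fish"]=n=="wrist"; return f
def toolrows(dx,dy,dz):
    "world shift -> tool shift"
    s=robot.state(); return R.from_euler('xyz',s["tool_rot"]).inv().apply([dx,dy,dz])
E
python3 - <<'E'
from h import *
np.set_printoptions(precision=1,suppress=True)
fs={}
for n in("top","side"):
    f=grab(n);cv2.imwrite(f"pics/{n}0.png",cv2.resize(f["img"],(784,588)));np.savez(f"{n}0.npz",**f);print(n,ray(f,(280,210)))
    for k,z in dict(hatch_handle=98,case=0,block_long=0,block_square=0,block_round=0,block_delta=0,scrap_tray=0,jar=0,brush=0,tin=0,offcut=30).items():
        for d in robot.landmark_of(k,n)[:3]:print(n,k,round(d["p"],2),np.array(d["xy"]),at(f,d["xy"],z)[:2])
s=robot.state();print(s)
E
```

```text
top (array([ 450.8, -108.8, 1075.9]), array([ 0.1,  0. , -1. ]))
top hatch_handle 0.72 [251.6 210.4] [551.1 -20.1]
top case 0.83 [230.  211.6] [559.7  48.9]
top case 0.69 [150.8 297.8] [330.2 268.8]
top block_long 0.83 [317.9 250. ] [ 446.3 -191. ]
top block_long 0.73 [370.  208.3] [ 556.9 -339.5]
top block_square 0.67 [373.4 251.7] [ 437.2 -342.7]
top block_delta 0.92 [292.2 296.1] [ 323.8 -116.5]
top block_delta 0.72 [316.3 207.6] [ 563.4 -191. ]
top scrap_tray 0.83 [149.9 294.5] [339.2 271.3]
top jar 0.97 [269.7 135.9] [771.3 -67.1]
top brush 0.83 [436.4 228.8] [ 494.7 -518.9]
top tin 0.9 [336.3 161. ] [ 693.1 -252. ]
side (array([379.7, 658.2, 802.2]), array([ 0.2, -0.7, -0.7]))
side hatch_handle 0.63 [279.  227.8] [556.9 -21.8]
side hatch_handle 0.52 [339.3 185.8] [ 439.1 -222.4]
side case 0.9 [272.2 272.1] [557.7  39. ]
side block_long 0.81 [332.4 215.4] [ 446.1 -205.5]
side block_long 0.73 [305.1 180.5] [ 556.2 -342.5]
side block_square 0.74 [340.8 185.7] [ 442.9 -346.7]
side block_delta 0.64 [371.6 247.1] [ 324.8 -111. ]
side block_delta 0.53 [287.3 211.9] [ 575.1 -185.7]
side scrap_tray 0.86 [348.4 380.1] [335.6 264.6]
side jar 0.74 [207.7 231.1] [767.3 -52.7]
side jar 0.3 [306.5 178.5] [ 554.1 -353.7]
side tin 0.68 [258.9 193.5] [ 678.5 -242.9]
side offcut 0.59 [331.8 150.6] [ 497.5 -485.9]
{'t': 1.2, 'q': array([ 1. ,  0.4,  0.1,  1.6, -0. ,  1.1, -0.1]), 'joint_vel': array([ 0.,  0., -0.,  0., -0., -0., -0.]), 'joint_torque': array([  0. , -93.6,   3.7, -45.5,  -0. ,   0. ,  -0. ]), 'eef_pos': array([ 271.3, -618. ,  219.4]), 'tool_rot': array([-3.1, -0. ,  0.4]), 'contact_force': array([-0.6, -0.3,  0. ]), 'torque': array([-0. ,  0.1,  0. ]), 'gripper_force': 0.0, 'width': 93.96447149062371}
```

View pics/top0.png

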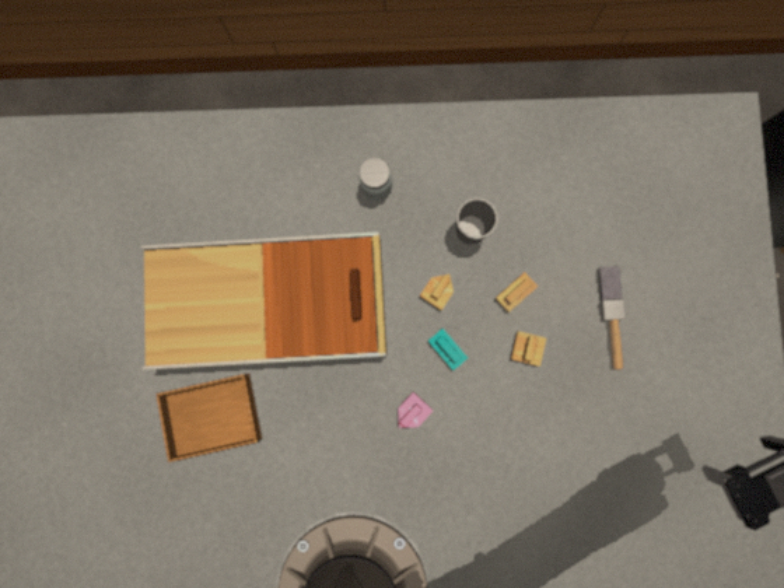

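View pics/side0.png

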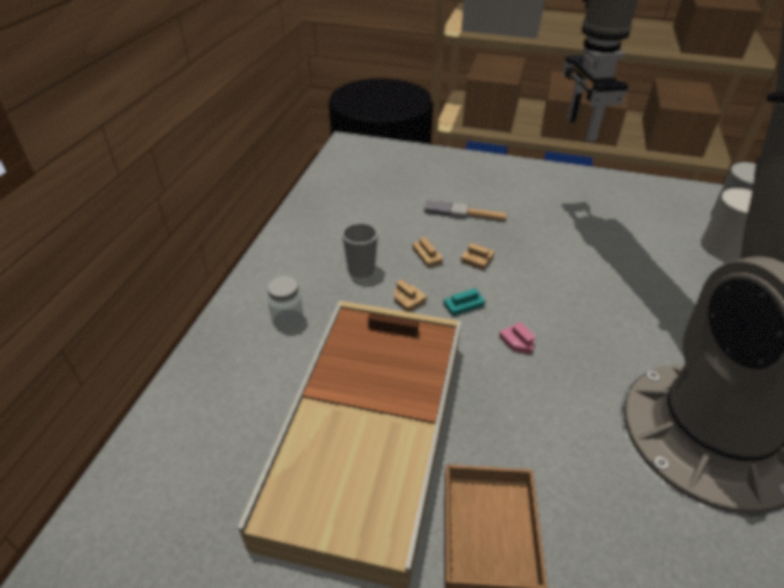

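The pictures show three wooden blocks on the bench (enlarged top view): delta (437,292), long (516,293) and square (529,349). There is no round block. The turquoise long (448,350) and pink delta (413,411) are decoys. The hatch looks nearly shut, with its handle at (355,295).

Run:
```python
from h import *
np.set_printoptions(precision=2,suppress=True)
f=dict(np.load("top0.npz"));f["fish"]=False
for n,px,z in [("rail+x,+y",(143,246),70),("rail+x,-y",(377,235),74),("rail-x,+y",(145,369),70),("rail-x,-y",(384,354),74),("hatch seam +x",(263,242),70),("seam -x",(265,358),70),("hatch -y edge",(374,236),70),("hatch -y edge",(379,353),70),("hand+",(355,270),98),("hand-",(356,320),98),("tray",(158,392),40),("tray",(248,376),40),("tray",(169,459),40),("tray",(259,440),40)]:
    print(n,at(f,np.array(px)/1.4,z))
s=robot.state();print(s["tool_rot"],R.from_euler('xyz',s["tool_rot"]).as_matrix())
g=grab("wrist");cv2.imwrite("pics/w0.png",g["img"]);c,d=ray(g,(280,210));print(c,d,np.array(g["intrinsics"]))
print(R.from_euler('xyz',s["tool_rot"]).inv().apply(c-s["eef_pos"]))
```

```text
rail+x,+y [657.69 373.55  70.  ]
rail+x,-y [663.82 -66.6   74.  ]
rail-x,+y [428.24 366.41  70.  ]
rail-x,-y [442.66 -73.63  74.  ]
hatch seam +x [658.15 147.67  70.  ]
seam -x [441.8  145.31  70.  ]
hatch -y edge [662.95 -60.76  70.  ]
hatch -y edge [444.72 -64.36  70.  ]
hand+ [595.64 -26.1   98.  ]
hand- [505.02 -25.88  98.  ]
tray [383.81 355.35  40.  ]
tray [408.72 185.24  40.  ]
tray [259.83 333.25  40.  ]
tray [289.79 165.08  40.  ]
[-3.14 -0.    0.41] [[ 0.92  0.4  -0.  ]
 [ 0.4  -0.92  0.  ]
 [ 0.   -0.   -1.  ]]
[ 339.66 -588.51  385.26] [-0.25 -0.09 -0.96] [[325.19   0.   285.28]
 [  0.   325.19 205.64]
 [  0.     0.     1.  ]]
[  74.41    0.44 -165.81]
```

```bash
python3 -m jog '[[[50,-43,0,0,0,2,94],[100,-87,0,0,0,6,94],[150,-130,0,0,0,10,94],[200,-173,0,0,0,14,94],[250,-216,0,0,0,18,94],[300,-260,0,0,0,22,94],[350,-303,0,0,0,22,94],[400,-346,0,0,0,22,94],[450,-390,0,0,0,22,94],[497,-433,0,0,0,22,94],[497,-433,0,0,0,22,94],[497,-433,0,0,0,22,94],[497,-433,0,0,0,22,94]]]'
cat > w.py <<'E'
import sys
from h import *
np.set_printoptions(precision=1,suppress=True)
def look(name,targets,lm=True):
    g=grab("wrist");cv2.imwrite(f"pics/{name}.png",g["img"]);np.savez(f"{name}.npz",**g)
    s=robot.state();print(s["t"],s["eef_pos"],s["tool_rot"].round(3),s["contact_force"])
    for k,z in targets.items():
        for d in robot.landmark_of(k,"wrist")[:3]:print(k,round(d["p"],2),np.array(d["xy"]),at(g,d["xy"],z)[:2])
    return g
E
python3 - <<'E'
from w import *
look("w1",dict(hatch_handle=98,case=0))
E
```

```text
t: 2.88
eef_pos: [552.1, -22.6, 219.4]
tool_rot: [3.141, 0.0, 0.029]
contact_force: [-0.4, -0.5, 0.1]
width: 93.8
gripper_force: 0.0
2.925 [552.  -23.  219.5] [3.1 0.  0. ] [-0.1 -0.4  0.3]
hatch_handle 0.95 [287.8 200.5] [557.  -24.9]
case 0.68 [232.6 180.2] [556.8  41.1]
```

View pics/w1.png

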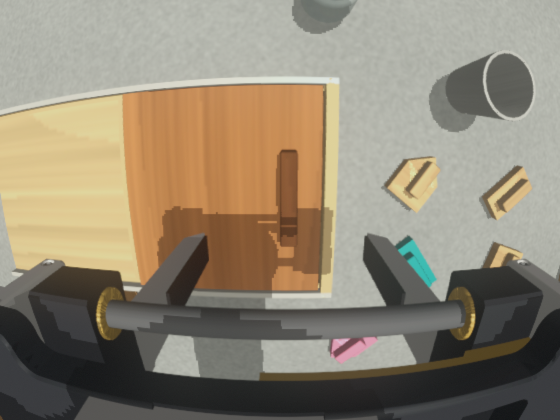

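The handle runs from (289,151) to (288,240), hatch -y edge is at about x=322, and the frame inner edge at 326. The blocks are on the right.

Run:
```python
from h import *
np.set_printoptions(precision=1,suppress=True)
f=dict(np.load("w1.npz"))
for n,px,z in [("h",(281,151),98),("h",(297,151),98),("h",(281,236),98),("h",(297,236),98),("wall out",(339,79),74),("wall out",(331,296),74),("wall in",(327,84),74),("wall in",(320,292),74),("hatch",(324,85),70),("hatch",(318,290),70),("seam",(124,95),70),("seam",(138,285),70)]: print(n,at(f,px,z))
```

```text
h [601.8 -17.5  98. ]
h [602.3 -31.6  98. ]
h [522.6 -19.5  98. ]
h [523.1 -34.6  98. ]
wall out [671.7 -70.3  74. ]
wall out [444.4 -76.4  74. ]
wall in [666.  -58.9  74. ]
wall in [449.5 -63.7  74. ]
hatch [665.4 -56.6  70. ]
hatch [449.8 -61.9  70. ]
seam [658.6 147.7  70. ]
seam [443.1 148.1  70. ]
```

```bash
python3 -m jog '[[[5,2,0,0,0,0,40],[5,2,50,0,0,0,40],[5,2,95,0,0,0,40],[5,2,115,0,0,0,40],[5,2,131,0,0,0,40],[5,2,131,0,0,0,40],[5,2,131,0,0,0,10],[5,2,131,0,0,0,10],[5,2,131,0,0,0,10],[5,2,131,0,0,0,10]]]'
```

```text
t: 4.28
eef_pos: [557.9, -23.7, 89.2]
tool_rot: [3.141, -0.001, 0.03]
contact_force: [-0.2, -1.6, 6.8]
width: 15.9
gripper_force: 30.0
```

```bash
python3 -m jog '[[[0,-8,0,0,0,0,10],[0,-25,0,0,0,0,10],[0,-50,0,0,0,0,10],[0,-75,0,0,0,0,10],[0,-100,0,0,0,0,10],[0,-125,0,0,0,0,10],[0,-150,0,0,0,0,10],[0,-170,0,0,0,0,10],[0,-185,0,0,0,0,10],[0,-195,0,0,0,0,10],[0,-200,0,0,0,0,10],[0,-203,0,0,0,0,10],[0,-205,0,0,0,0,10],[0,-205,0,0,0,0,10]]]'
```

```text
t: 6.02
eef_pos: [552.3, 181.7, 89.2]
tool_rot: [-3.141, -0.002, 0.03]
contact_force: [3.6, 0.1, 5.4]
width: 15.6
gripper_force: 30.0
```

```bash
python3 -m jog '[[[0,-2,0,0,0,0,10],[0,-4,0,0,0,0,10],[0,-5,0,0,0,0,10],[0,-6,0,0,0,0,10],[0,-6,0,0,0,0,10]]]'
```

```text
t: 6.65
eef_pos: [551.6, 185.8, 88.8]
tool_rot: [3.14, -0.0, 0.028]
contact_force: [2.4, -6.4, 4.6]
width: 23.8
gripper_force: 3.0
```

```bash
python3 -m jog '[[[0,0,0,0,0,0,10],[0,0,0,0,0,0,10],[0,0,0,0,0,0,10],[0,-1,0,0,0,0,10],[0,-2,0,0,0,0,10],[0,-2,0,0,0,0,10]]]'
```

```text
t: 7.4
eef_pos: [551.7, 182.3, 88.6]
tool_rot: [3.134, 0.001, 0.025]
contact_force: [0.7, -33.8, 17.0]
width: 15.7
gripper_force: 30.0
```

```bash
python3 -m jog '[[[0,4,0,0,0,0,10],[0,7,0,0,0,0,40],[0,7,0,0,0,0,40],[0,7,0,0,0,0,40],[0,7,-50,0,0,0,60],[0,60,-110,0,0,0,94],[0,115,-130,0,0,0,94],[0,152,-130,0,0,0,94],[0,152,-130,0,0,0,94],[0,152,-130,0,0,0,94]]]'
python3 - <<'E'
from w import *
look("w2",dict(offcut=30,hatch_handle=98,case=0,nest_long_floor=18,nest_square_floor=18,nest_round_floor=18,nest_delta_floor=18))
E
```

```text
t: 8.65
eef_pos: [555.5, 38.3, 218.3]
tool_rot: [-3.141, 0.0, 0.03]
contact_force: [-0.4, 1.2, -0.4]
width: 93.3
gripper_force: 0.0
8.7 [555.4  38.8 218.2] [-3.1  0.   0. ] [-0.2  0.5 -0.6]
offcut 0.63 [289.3 190.3] [556.   33.8]
hatch_handle 0.71 [138.7 205.2] [552.  181.2]
nest_long_floor 0.93 [326.9 233.6] [502.  -13.4]
nest_square_floor 0.58 [326.  141.8] [610.7  -6. ]
nest_round_floor 0.63 [244.5 229.8] [503.9  85.4]
nest_delta_floor 0.89 [236.7 144.1] [605.2  94.6]
```

View pics/w2.png

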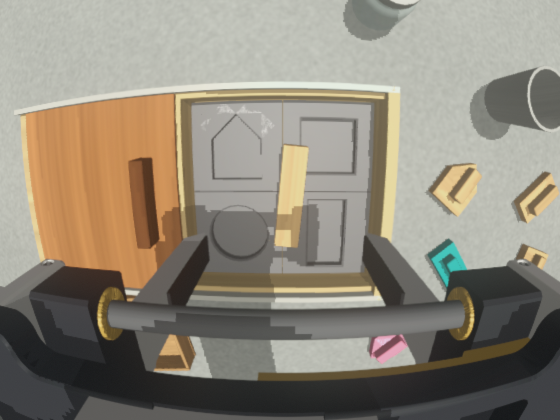

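The bay is open. The offcut's top-face corners are (283,145),(308,147),(298,247),(276,245). Pockets: delta upper left, tip +x; square upper right; round lower left; long lower right.

Run:
```python
from h import *
np.set_printoptions(precision=1,suppress=True)
f=dict(np.load("w2.npz"))
P=[at(f,p,52) for p in [(283,145),(308,147),(298,247),(276,245)]];print(np.array(P))
c=np.mean(P,0);d=(P[0]+P[1]-P[2]-P[3]);print("offcut",c,np.linalg.norm(d)/2,np.arctan2(d[1],d[0]))
for n,px,z in [("cross",(282,191),30),("seamtop",(282,101),30),("seambot",(282,272),30),("seamL",(193,191),30),("seamR",(368,191),30),
 ("bayTL",(193,101),30),("bayTR",(369,101),30),("hn",(145,159),98),("hn",(145,247),98),("seat",(131,160),98)]: print(n,at(f,px,z))
i=cv2.resize(f["img"][85:290,170:400],None,fx=2.9,fy=2.9,interpolation=cv2.INTER_CUBIC);i=cv2.convertScaleAbs(i,alpha=1.6);cv2.imwrite("pics/w2c.png",i)
```

```text
[[607.6  42.1  52. ]
 [606.4  16.6  52. ]
 [497.5  22.5  52. ]
 [499.1  46.7  52. ]]
offcut [552.6  32.   52. ] 108.81331863243267 -0.048204731137460224
cross [554.9  41.8  30. ]
seamtop [654.   44.7  30. ]
seambot [455.5  39.1  30. ]
seamL [552.3 143.6  30. ]
seamR [558.3 -55.8  30. ]
bayTL [654.2 142.9  30. ]
bayTR [659.5 -50.5  30. ]
hn [597.1 171.4  98. ]
hn [508.4 178.7  98. ]
seat [596.3 186.6  98. ]
```

View pics/w2c.png

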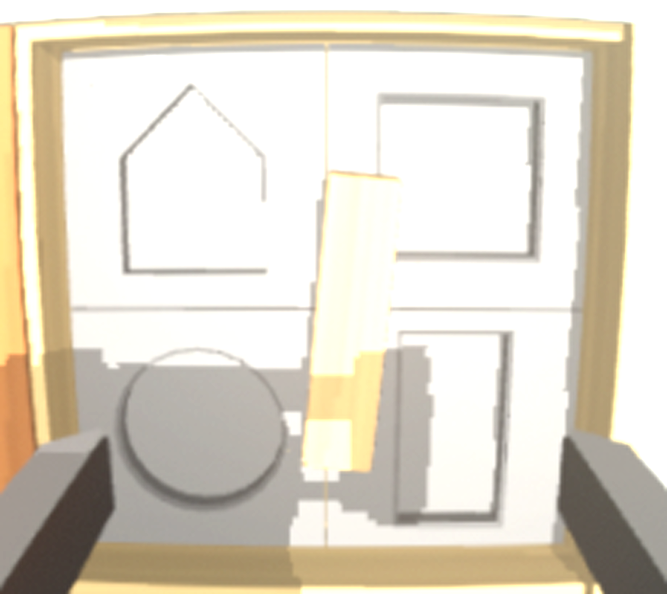

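```bash
python3 -m jog '[[[-3,6,40,0,0,4.5,60],[-3,6,95,0,0,4.5,60],[-3,6,140,0,0,4.5,60],[-3,6,162,0,0,4.5,60],[-3,6,172,0,0,4.5,60],[-3,6,172,0,0,4.5,60],[-3,6,172,0,0,4.5,15],[-3,6,172,0,0,4.5,15],[-3,6,172,0,0,4.5,15],[-3,6,172,0,0,4.5,15]]]'; python3 -c "
from h import *
print(robot.state()['q'])"
```

```text
t: 10.3
eef_pos: [552.9, 31.3, 46.8]
tool_rot: [-3.141, -0.0, -0.049]
contact_force: [-1.7, 0.2, 5.4]
width: 25.7
gripper_force: 30.0
[-0.01442185  0.45682004 -0.19537226  2.00588933  0.13488097  0.69044535
 -1.91401038]
```

```bash
python3 -m jog '[[[0,0,-40,0,0,0,15],[0,0,-90,0,0,0,15],[-20,-20,-110,0,0,-8,15],[-45,-47,-110,0,0,-17,15],[-75,-78,-110,0,0,-27,15],[-105,-109,-110,0,0,-37,15],[-135,-140,-110,0,0,-47,15],[-165,-172,-110,0,0,-57,15],[-195,-203,-110,0,0,-67,15],[-216,-225,-110,0,0,-77,15],[-216,-225,-110,0,0,-87,15],[-216,-225,-110,0,0,-97,15],[-216,-225,-110,0,0,-101,15],[-216,-225,-110,0,0,-101,15],[-216,-225,-110,0,0,-101,15]]]'
python3 - <<'E'
from w import *
look("w3",dict(scrap_tray=0))
print(robot.state()["q"])
E
```

```text
t: 12.18
eef_pos: [348.0, 266.5, 156.5]
tool_rot: [3.142, -0.0, 1.712]
contact_force: [-0.1, 0.5, -0.1]
width: 26.2
gripper_force: 30.0
12.225 [348.  266.5 156.5] [3.1 0.  1.7] [-0.2 -0.1 -0.2]
scrap_tray 0.73 [273.6 194.7] [338.1 265.4]
[-0.2  0.2 -0.7  2.1  0.1  0.9 -0.8]
```

View pics/w3.png

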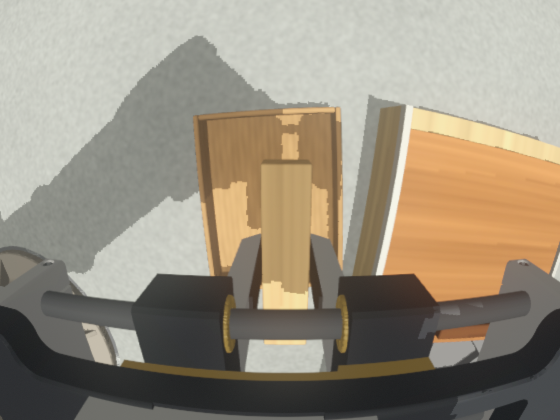

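The offcut is held (262-310,160-340) over the tray (195-340,110-...).

```bash
python3 -m jog '[[[0,0,50,0,0,0,15],[0,0,95,0,0,0,15],[0,0,120,0,0,0,15],[0,0,129,0,0,0,15],[0,0,129,0,0,0,15],[0,0,129,0,0,0,15],[0,0,129,0,0,0,45],[0,0,129,0,0,0,45],[0,0,129,0,0,0,45],[0,0,80,0,0,0,45],[0,0,20,0,0,0,60],[0,0,-40,0,0,0,94],[0,0,-60,0,0,0,94],[0,0,-60,0,0,0,94]]]'
python3 - <<'E'
from w import *
g=grab("top");np.savez("top1.npz",**g)
for k,z in dict(offcut=5,block_long=0,block_square=0,block_delta=0,block_round=0).items():
    for d in robot.landmark_of(k,"top")[:3]:print(k,round(d["p"],2),np.array(d["xy"]),at(g,d["xy"],z)[:2])
print(robot.state()["eef_pos"],robot.state()["tool_rot"])
E
```

```text
t: 14.02
eef_pos: [348.7, 266.8, 217.8]
tool_rot: [3.138, -0.001, 1.713]
contact_force: [-0.6, -0.8, -1.9]
width: 81.8
gripper_force: 0.0
offcut 0.9 [153.  292.8] [344.  261.1]
block_long 0.87 [316.4 249. ] [ 449.2 -187. ]
block_long 0.59 [366.3 210.6] [ 550.8 -329. ]
block_long 0.27 [269.9 133.3] [778.8 -67.8]
block_delta 0.77 [292.2 296.3] [ 323.3 -116.5]
block_delta 0.76 [317.7 206. ] [ 567.8 -195. ]
[347.5 266.4 215.5] [-3.1  0.   1.7]
```

```bash
python3 -m jog '[[[-40,12,-20,0,0,9,94],[-80,24,-40,0,0,18,94],[-125,37,-50,0,0,27,94],[-170,50,-50,0,0,36,94],[-215,64,-50,0,0,45,94],[-260,77,-50,0,0,55,94],[-305,90,-50,0,0,65,94],[-350,104,-50,0,0,75,94],[-395,117,-50,0,0,85,94],[-440,131,-50,0,0,95,94],[-470,140,-50,0,0,96.5,94],[-470,140,-50,0,0,96.5,94],[-470,140,-50,0,0,96.5,94],[-470,140,-50,0,0,96.5,94]]]'
python3 - <<'E'
from w import *
look("w4",dict(block_long=0,block_square=0,block_delta=0,block_round=0))
E
```

```text
t: 16.08
eef_pos: [553.5, -177.5, 266.4]
tool_rot: [-3.141, 0.0, 0.031]
contact_force: [0.5, 0.1, -0.2]
width: 94.1
gripper_force: 0.0
16.125 [ 553.5 -177.7  266.5] [-3.1  0.   0. ] [-0.2  0.1  0.2]
block_long 0.83 [295.9 246. ] [ 457.1 -195.9]
block_long 0.57 [396.1 182. ] [ 555.2 -333.4]
block_delta 0.69 [240.3 316.2] [ 333.1 -113.4]
block_delta 0.68 [291.1 167.1] [ 569.5 -185. ]
```

View pics/w4.png

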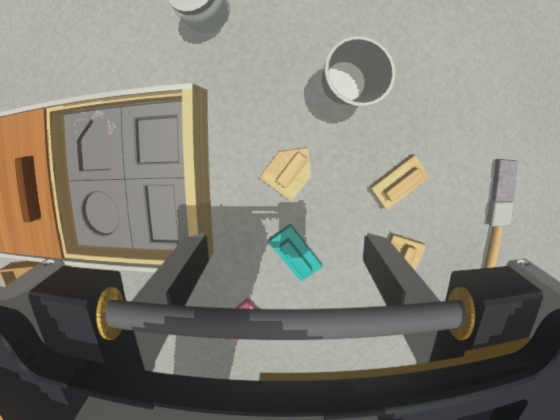

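Delta candidates are wooden (289,170) and pink (240,310); wooden is meant. Long candidates are wooden (400,181) and turquoise (296,250); wooden is meant. One enlarged crop to confirm and to measure them.

Run:
```python
import numpy as np,cv2
f=np.load("w4.npz")
i=cv2.resize(f["img"][130:290,250:450],None,fx=3.75,fy=3.75,interpolation=cv2.INTER_CUBIC);cv2.imwrite("pics/w4c.png",i)
```

```text
(no output)
```

View pics/w4c.png

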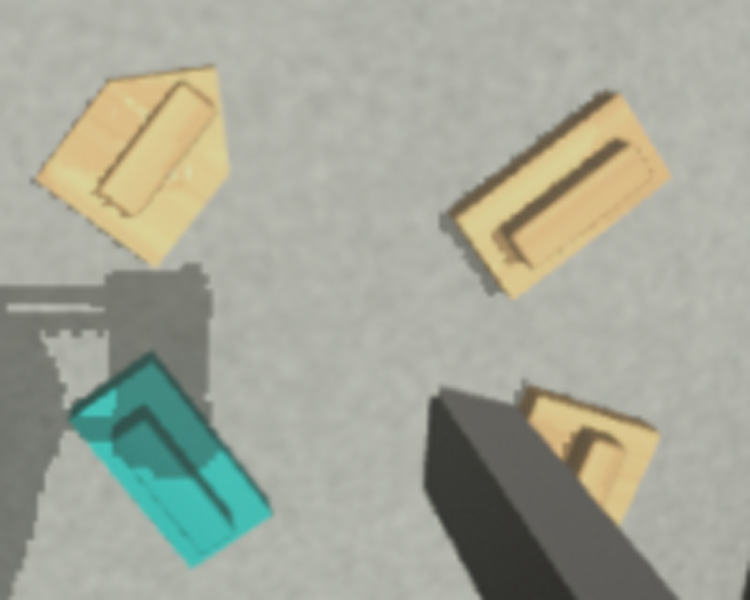

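Confirmed. Delta base corners in the crop: tip (215,66), shoulders (110,80)/(230,172), rear (38,180)/(158,266). Long base corners: (618,92),(670,180),(515,299),(452,214).

```bash
cat > fit.py <<'E'
from h import *
from scipy.optimize import least_squares
M=dict(delta=[(33,0,18),(7,26,18),(7,-26,18),(-35,26,18),(-35,-26,18)],
 long=[(38,19,18),(38,-19,18),(-38,-19,18),(-38,19,18)],square=[(28,28,18),(28,-28,18),(-28,-28,18),(-28,28,18)])
def fit(f,m,px,g):
    m=np.array(M[m] if isinstance(m,str) else m,float);px=np.array(px,float)
    def w(v):
        c,s=np.cos(v[2]),np.sin(v[2]);return np.c_[v[0]+c*m[:,0]-s*m[:,1],v[1]+s*m[:,0]+c*m[:,1],m[:,2]]
    r=least_squares(lambda v:(np.array([proj(f,p) for p in w(v)])-px).ravel(),g,x_scale=[10,10,.1])
    print("pose",r.x.round(2),"deg",np.degrees(r.x[2]).round(1),"rms px",np.sqrt(np.mean(r.fun**2)).round(2));return r.x
def move(x,y,z,yawdeg):
    "tool shift/turn from the present pose to world x,y,z,yaw"
    s=robot.state();Rt=R.from_euler('xyz',s["tool_rot"]);d=Rt.inv().apply(np.array([x,y,z])-s["eef_pos"])
    cur=np.degrees(s["tool_rot"][2]);print("tool shift",d.round(1),"tool z turn",round((cur-yawdeg+180)%360-180,1),"cur",s["eef_pos"].round(1),cur.round(1))
E
python3 - <<'E'
from fit import *
f=dict(np.load("w4.npz"))
o=np.array([250,130]);C=lambda l:np.array(l)/3.75+o
# left of tip (+y local): image left is world +y, tip up-right => heading +x,-y
a=fit(f,"delta",C([(215,66),(110,80),(230,172),(38,180),(158,266)]),[569,-185,-.9])
b=fit(f,"long",C([(618,92),(670,180),(515,299),(452,214)]),[556,-335,-.7])
move(a[0],a[1],24,np.degrees(a[2]));print(robot.state()["q"].round(2))
E
```

```text
pose [ 570.79 -186.05   -0.61] deg -34.7 rms px 0.23
pose [ 558.1  -333.79   -0.89] deg -50.8 rms px 0.68
tool shift [ 16.9   8.3 242.7] tool z turn 36.4 cur [ 553.6 -178.3  266.6] 1.7
[ 0.37  0.24 -0.2   1.75  0.05  1.15 -1.39]
```

```bash
python3 -m jog '[[[5,3,40,0,0,9,60],[11,5,90,0,0,18,50],[17,8,140,0,0,27,44],[17,8,185,0,0,36.4,44],[17,8,215,0,0,36.4,44],[17,8,228,0,0,36.4,44],[17,8,232,0,0,36.4,44],[17,8,232,0,0,36.4,44],[17,8,232,0,0,36.4,8],[17,8,232,0,0,36.4,8],[17,8,232,0,0,36.4,8],[17,8,232,0,0,36.4,8]]]'; python3 -c "
from fit import *
move(604.6,92.5,150,1.66)"
```

```text
t: 17.82
eef_pos: [571.0, -186.2, 34.8]
tool_rot: [-3.141, -0.0, -0.606]
contact_force: [-0.9, 0.9, 5.9]
width: 15.7
gripper_force: 30.0
tool shift [-131.  -248.3 -115.2] tool z turn -36.4 cur [ 571.  -186.2   34.8] -34.7
```

```bash
python3 -m jog '[[[0,0,-30,0,0,0,8],[0,0,-75,0,0,0,8],[-10,-20,-115,0,0,-4,8],[-30,-60,-115,0,0,-12,8],[-53,-100,-115,0,0,-20,8],[-74,-140,-115,0,0,-28,8],[-95,-180,-115,0,0,-36.4,8],[-116,-220,-115,0,0,-36.4,8],[-131,-249,-115,0,0,-36.4,8],[-131,-249,-115,0,0,-36.4,8],[-131,-249,-115,0,0,-36.4,8],[-131,-249,-115,0,0,-36.4,8]]]'
python3 - <<'E'
from w import *
f=look("w5",dict(nest_delta_floor=18,case=0,block_delta=115))
i=cv2.resize(f["img"][50:320,150:450],None,fx=2.6,fy=2.2,interpolation=cv2.INTER_CUBIC);cv2.imwrite("pics/w5c.png",cv2.convertScaleAbs(i,alpha=1.4))
E
```

```text
t: 19.32
eef_pos: [604.9, 91.8, 149.4]
tool_rot: [3.141, 0.0, 0.028]
contact_force: [-0.4, 0.2, -0.9]
width: 15.5
gripper_force: 30.0
19.375 [604.9  91.9 149.5] [3.1 0.  0. ] [ 0.1 -0.1 -1. ]
nest_delta_floor 0.89 [282.7 204.2] [603.7  94.1]
```

View pics/w5c.png

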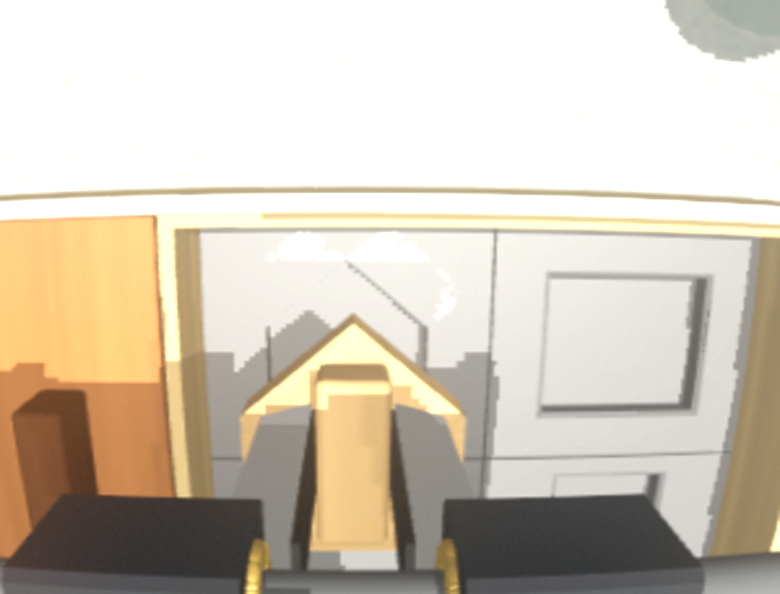

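The held block (tip at crop (353,316)) is square over the delta pocket (tip (347,262), shoulders (268,326)/(425,326)). Next I compare the two numerically.

Run:
```python
from fit import *
f=dict(np.load("w5.npz"));np.set_printoptions(precision=1,suppress=True)
C=lambda p:(150+p[0]/2.6,50+p[1]/2.2)
print("pocket tip",at(f,C((347,262)),30),"sh",at(f,C((268,328)),30),at(f,C((425,326)),30))
zt=robot.state()["eef_pos"][2]-34.8+18
print("block tip",at(f,C((353,318)),zt),"sh",at(f,C((243,416)),zt),at(f,C((464,416)),zt))
print("square pocket",*[at(f,C(p),30) for p in [(547,273),(711,275),(540,412),(692,412)]])
print("cross",at(f,C((489,456)),30), "wall deck side",at(f,C((203,231)),30),at(f,C((750,238)),30))
```

```text
pocket tip [638.8  94.3  30. ] sh [610.8 121.   30. ] [613.2  66.5  30. ]
block tip [638.7  92.6 132.8] sh [610.6 117.2 132.8] [612.   66.1 132.8]
square pocket [636.8  24.8  30. ] [639.  -37.8  30. ] [576.4  22.2  30. ] [576.8 -38.5  30. ]
cross [555.6  39.5  30. ] wall deck side [650.4 143.7  30. ] [656.  -52.3  30. ]
```

```bash
python3 -m jog '[[[-0.5,-1.6,35,0,0,0,8],[-0.5,-1.6,65,0,0,0,8],[-0.5,-1.6,78,0,0,0,8],[-0.5,-1.6,85,0,0,0,8],[-0.5,-1.6,89,0,0,0,8],[-0.5,-1.6,93,0,0,0,8],[-0.5,-1.6,96,0,0,0,8],[-0.5,-1.6,97,0,0,0,8],[-0.5,-1.6,97,0,0,0,8]]]'
```

```text
t: 20.65
eef_pos: [604.5, 94.8, 52.9]
tool_rot: [-3.142, -0.0, 0.03]
contact_force: [-1.7, -1.0, 4.1]
width: 15.7
gripper_force: 30.0
```

```bash
python3 -m jog '[[[0,0,0,0,0,0,44],[0,0,0,0,0,0,44],[0,0,0,0,0,0,44],[0,0,-30,0,0,0,44],[0,0,-80,0,0,0,60],[0,40,-130,0,0,0,94],[0,60,-160,0,0,0,94],[0,60,-160,0,0,0,94],[0,60,-160,0,0,0,94]]]'
python3 - <<'E'
from w import *
f=look("w6",dict(block_delta=18,block_long=0,block_square=0))
i=cv2.resize(f["img"][60:300,100:400],None,fx=2.6,fy=2.4,interpolation=cv2.INTER_CUBIC);cv2.imwrite("pics/w6c.png",cv2.convertScaleAbs(i,alpha=1.3))
E
```

```text
t: 21.78
eef_pos: [605.7, 35.3, 211.8]
tool_rot: [-3.141, 0.001, 0.03]
contact_force: [-0.4, 0.0, -1.5]
width: 90.7
gripper_force: 0.0
21.825 [605.5  35.5 211.4] [-3.1  0.   0. ] [-0.3 -0.1  0.2]
block_delta 0.88 [377.8 365.4] [ 344.  -111.4]
block_delta 0.73 [232.6 188.9] [604.9  95.1]
block_long 0.59 [525.2 228.8] [ 556.9 -330.6]
```

View pics/w6c.png

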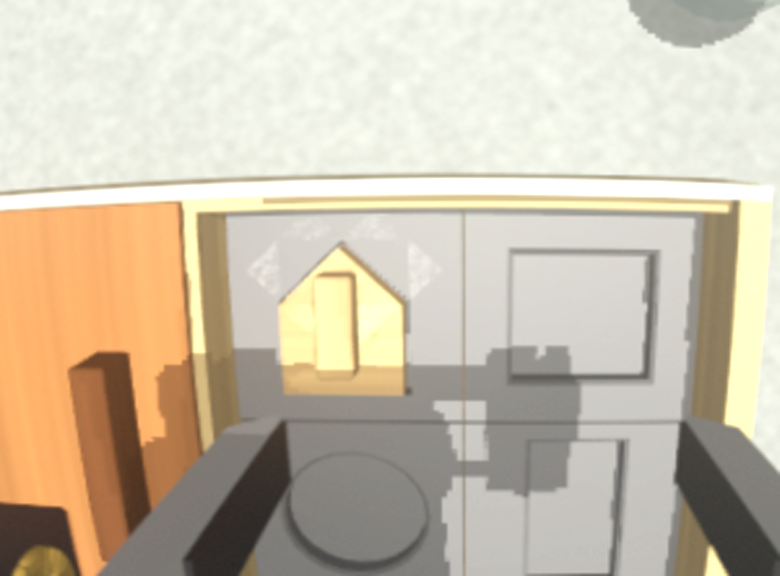

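The delta block is seated flat in its pocket (crop 280-405, 243-395). Next is the wooden long block.

```bash
python3 -m jog '[[[-8,50,0,0,0,8,94],[-16,105,0,0,0,16,94],[-25,160,0,0,0,24,94],[-34,215,0,0,0,32,94],[-43,270,0,0,0,41,94],[-52,325,0,0,0,50,94],[-58,368,0,0,0,52.5,94],[-58,368,0,0,0,52.5,94],[-58,368,0,0,0,52.5,94],[-58,368,0,0,0,52.5,94]]]'
cat > seg.py <<'E'
from w import *
from fit import *
def seg(name,kind,g0):
    f=look(name,{"block_"+kind:0})
    im=cv2.cvtColor(f["img"],cv2.COLOR_BGR2HSV);m=cv2.inRange(im,(8,60,60),(30,255,255))
    m=cv2.morphologyEx(m,cv2.MORPH_CLOSE,np.ones((7,7)))
    c,_=cv2.findContours(m,cv2.RETR_EXTERNAL,cv2.CHAIN_APPROX_NONE)
    tgt=proj(f,[g0[0],g0[1],18]);out=None
    for k in c:
        if cv2.contourArea(k)<500:continue
        h=cv2.approxPolyDP(cv2.convexHull(k),5,True)[:,0]
        d=np.linalg.norm(h.mean(0)-tgt)
        if d<60:print("contour",h.tolist(),"area",cv2.contourArea(k),"dist",d.round())
    return f
E
python3 - <<'E'
from seg import *
seg("w7","long",[558,-334,-.89])
E
```

```text
t: 23.22
eef_pos: [559.7, -333.2, 212.3]
tool_rot: [-3.141, 0.001, -0.884]
contact_force: [-0.6, 0.5, -0.4]
width: 94.2
gripper_force: 0.0
23.275 [ 559.6 -333.4  212.4] [-3.1  0.  -0.9] [ 0.3  0.6 -0.5]
block_long 0.95 [285.5 311.7] [ 450.6 -198.2]
block_long 0.71 [286.2 188.7] [ 557.8 -330.4]
contour [[304, 156], [304, 221], [273, 222], [271, 156]] area 2151.5 dist 1.0
```

Run:
```python
from fit import *
f=dict(np.load("w7.npz"))
a=fit(f,"long",[(271,156),(304,156),(304,221),(273,222)],[558,-334,-.89]);move(a[0],a[1],35,np.degrees(a[2]))
```

```text
pose [ 558.08 -333.83   -0.87] deg -49.7 rms px 0.57
tool shift [ -0.7   1.4 177.5] tool z turn -1.0 cur [ 559.6 -333.6  212.5] -50.7
```

```bash
python3 -m jog '[[[-1,1,50,0,0,0,50],[-1,1,105,0,0,-0.5,44],[-1,1,145,0,0,-0.5,44],[-1,1,168,0,0,-0.5,44],[-1,1,178,0,0,-0.5,44],[-1,1,178,0,0,-0.5,44],[-1,1,178,0,0,-0.5,8],[-1,1,178,0,0,-0.5,8],[-1,1,178,0,0,-0.5,8],[-1,1,178,0,0,-0.5,8]]]'; python3 -c "
from fit import *
print(robot.state()['q'].round(2))
move(506,-11,150,1.66)"
```

```text
t: 24.58
eef_pos: [557.9, -334.8, 35.0]
tool_rot: [-3.141, -0.001, -0.878]
contact_force: [-1.0, 0.3, 6.4]
width: 15.9
gripper_force: 30.0
[ 0.44  0.59  0.01  1.8  -0.01  0.76 -2.  ]
tool shift [-282.2 -166.9 -115.1] tool z turn -52.0 cur [ 557.9 -334.8   35. ] -50.3
```

```bash
python3 -m jog '[[[0,0,-30,0,0,0,8],[0,0,-75,0,0,0,8],[-30,-18,-115,0,0,-5,8],[-70,-41,-115,0,0,-14,8],[-110,-65,-115,0,0,-23,8],[-150,-89,-115,0,0,-32,8],[-190,-112,-115,0,0,-41,8],[-230,-136,-115,0,0,-50,8],[-265,-157,-115,0,0,-52,8],[-282,-167,-115,0,0,-52,8],[-282,-167,-115,0,0,-52,8],[-282,-167,-115,0,0,-52,8],[-282,-167,-115,0,0,-52,8]]]'
python3 - <<'E'
from w import *
f=look("w8",dict(nest_long_floor=18,nest_square_floor=18,case=0))
i=cv2.resize(f["img"][50:320,150:450],None,fx=2.6,fy=2.2,interpolation=cv2.INTER_CUBIC);cv2.imwrite("pics/w8c.png",cv2.convertScaleAbs(i,alpha=1.4))
E
```

```text
t: 26.2
eef_pos: [506.1, -12.1, 149.4]
tool_rot: [3.141, 0.0, 0.028]
contact_force: [-0.3, -0.2, -0.4]
width: 15.8
gripper_force: 30.0
26.25 [506.1 -11.9 149.4] [3.1 0.  0. ] [ 0.2  0.2 -0.6]
nest_square_floor 0.62 [282.6  94.4] [606.9  -6.9]
case 0.28 [ 82.2 315.9] [337.1 258.4]
```

View pics/w8c.png

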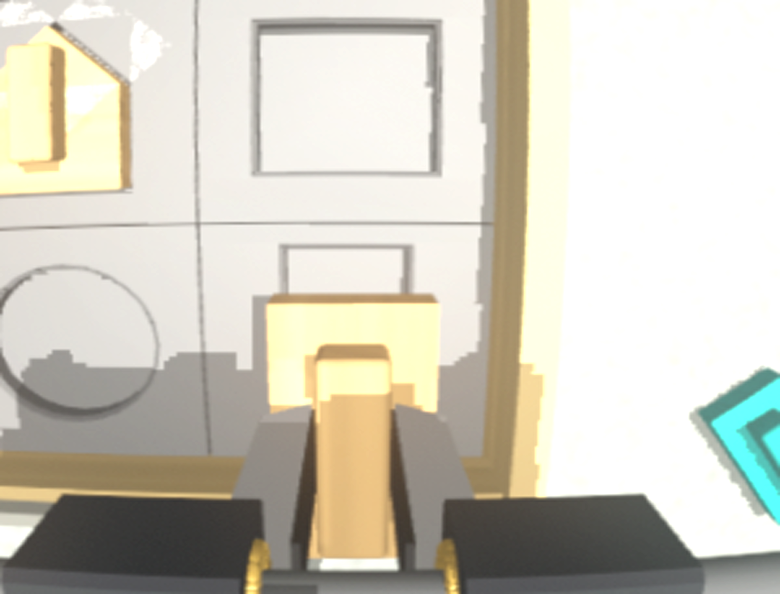

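The pocket's +x corners are at (280,245),(413,245), and the held block's front top edge runs (267,303)-(439,303). Square pocket corners: (252,20),(441,20),(252,176),(440,176).

Run:
```python
from fit import *
f=dict(np.load("w8.npz"));np.set_printoptions(precision=1,suppress=True)
C=lambda p:(150+p[0]/2.6,50+p[1]/2.2)
fit(f,[(40,21,30),(40,-21,30)],[C((280,245)),C((413,245))],[506,-11,.03])
zt=robot.state()["eef_pos"][2]-35+18
fit(f,[(38,19,zt),(38,-19,zt),(38,19,zt-18),(38,-19,zt-18)],[C(p) for p in[(267,303),(439,303),(269,296),(438,296)]],[506,-11,.03])
fit(f,[(30,30,30),(30,-30,30),(-30,30,30),(-30,-30,30)],[C(p) for p in[(252,20),(441,20),(252,176),(440,176)]],[607,-9,.03])
print("cross",at(f,C((200,224)),30))
```

```text
pose [507.1 -10.3   0. ] deg 1.6 rms px 1.25
pose [505.2 -12.4   0. ] deg 1.6 rms px 1.47
pose [606.4  -7.5   0. ] deg 1.5 rms px 1.77
cross [554.5  40.9  30. ]
```

```bash
python3 -m jog '[[[1,-1.6,35,0,0,0,8],[1,-1.6,65,0,0,0,8],[1,-1.6,78,0,0,0,8],[1,-1.6,85,0,0,0,8],[1,-1.6,89,0,0,0,8],[1,-1.6,93,0,0,0,8],[1,-1.6,96,0,0,0,8],[1,-1.6,97,0,0,0,8],[1,-1.6,97,0,0,0,8]]]'
```

```text
t: 27.52
eef_pos: [507.1, -9.4, 53.0]
tool_rot: [3.141, -0.0, 0.03]
contact_force: [-2.4, -0.4, 7.4]
width: 15.6
gripper_force: 30.0
```

```bash
python3 -m jog '[[[0,0,0,0,0,0,44],[0,0,0,0,0,0,44],[0,0,0,0,0,0,44],[0,0,-30,0,0,0,44],[0,0,-80,0,0,0,60],[0,0,-130,0,0,0,94],[0,0,-165,0,0,0,94],[0,0,-165,0,0,0,94],[0,0,-165,0,0,0,94]]]'
python3 - <<'E'
from seg import *
f=seg("w9","long",[506,-11,0.03])
fit(f,"square",[(0,0)]*4,[0,0,0]) if 0 else None
E
```

```text
t: 28.65
eef_pos: [506.6, -9.5, 216.8]
tool_rot: [3.142, 0.001, 0.03]
contact_force: [0.4, -0.6, 0.1]
width: 90.5
gripper_force: 0.0
28.7 [506.4  -9.5 216.4] [-3.1  0.   0. ] [-0.3  0.8  0.7]
block_long 0.78 [284.6 190.7] [500.4  -9. ]
block_long 0.69 [425.4 229.6] [ 454.5 -197.3]
contour [[302, 156], [303, 224], [268, 225], [267, 158]] area 2432.5 dist 2.0
```

```bash
python3 -m jog '[[[-10,45,0,0,0,5,94],[-24,100,0,0,0,11,94],[-37,155,0,0,0,17,94],[-50,210,0,0,0,20.7,94],[-63,265,0,0,0,20.7,94],[-75,315,0,0,0,20.7,94],[-80,334,0,0,0,20.7,94],[-80,334,0,0,0,20.7,94],[-80,334,0,0,0,20.7,94]]]'
python3 - <<'E'
from seg import *
f=seg("w10","square",[437,-345,-.33])
a=cv2.resize(dict(np.load("w9.npz"))["img"][60:320,120:420],None,fx=1.3,fy=1.3);b=cv2.resize(f["img"][60:320,120:420],None,fx=1.3,fy=1.3)
cv2.imwrite("pics/w910.png",cv2.convertScaleAbs(np.hstack([a,b]),alpha=1.3))
E
```

```text
t: 29.88
eef_pos: [437.5, -344.0, 217.0]
tool_rot: [-3.141, 0.001, -0.33]
contact_force: [0.9, 0.9, -0.2]
width: 93.8
gripper_force: 0.0
29.925 [ 437.6 -344.   217.2] [-3.1  0.  -0.3] [ 0.2 -0.2  0.2]
contour [[311, 152], [314, 200], [267, 203], [263, 155]] area 2344.5 dist 11.0
```

View pics/w910.png

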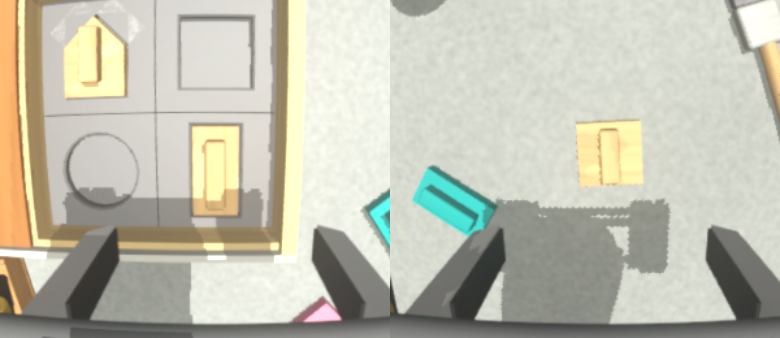

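The long block is seated (left half, 190-241, 125-217). The square block is at (609,153), and its rib runs up the image, so it fits the present yaw.

Run:
```python
from fit import *
f=dict(np.load("w10.npz"))
a=fit(f,"square",[(263,155),(311,152),(314,200),(267,203)],[445,-345,-.33]);move(a[0],a[1],35,np.degrees(a[2]))
```

```text
pose [ 4.4827e+02 -3.5124e+02 -2.6000e-01] deg -14.9 rms px 0.56
tool shift [ 12.4   3.4 182.3] tool z turn -3.9 cur [ 437.6 -344.1  217.3] -18.9
```

```bash
python3 -m jog '[[[12.4,3.4,40,0,0,-3.9,50],[12.4,3.4,100,0,0,-3.9,44],[12.4,3.4,145,0,0,-3.9,44],[12.4,3.4,172,0,0,-3.9,44],[12.4,3.4,182,0,0,-3.9,44],[12.4,3.4,182,0,0,-3.9,44],[12.4,3.4,182,0,0,-3.9,8],[12.4,3.4,182,0,0,-3.9,8],[12.4,3.4,182,0,0,-3.9,8],[12.4,3.4,182,0,0,-3.9,8]]]'; python3 -c "
from fit import *
move(607.3,-8.2,150,1.66)"
```

```text
t: 31.22
eef_pos: [447.8, -353.0, 36.1]
tool_rot: [3.141, -0.001, -0.264]
contact_force: [-0.5, 1.4, 6.4]
width: 15.7
gripper_force: 30.0
tool shift [  64.2 -374.4 -114. ] tool z turn -16.8 cur [ 447.8 -353.    36.1] -15.1
```

```bash
python3 -m jog '[[[0,0,-30,0,0,0,8],[0,0,-75,0,0,0,8],[5,-30,-114,0,0,-3,8],[13,-80,-114,0,0,-7,8],[22,-130,-114,0,0,-11,8],[31,-180,-114,0,0,-15,8],[39,-230,-114,0,0,-16.8,8],[48,-280,-114,0,0,-16.8,8],[56,-330,-114,0,0,-16.8,8],[62,-362,-114,0,0,-16.8,8],[64,-374,-114,0,0,-16.8,8],[64,-374,-114,0,0,-16.8,8],[64,-374,-114,0,0,-16.8,8]]]'
python3 - <<'E'
from w import *
f=look("w11",dict(nest_square_floor=18))
i=cv2.resize(f["img"][50:320,150:450],None,fx=2.6,fy=2.2,interpolation=cv2.INTER_CUBIC);cv2.imwrite("pics/w11c.png",cv2.convertScaleAbs(i,alpha=1.4))
E
```

```text
t: 32.85
eef_pos: [606.3, -10.2, 149.5]
tool_rot: [3.141, 0.0, 0.028]
contact_force: [0.0, -0.0, -1.3]
width: 15.8
gripper_force: 30.0
32.9 [606.4 -10.2 149.5] [3.1 0.  0. ] [-0.1  0.5 -1.6]
nest_square_floor 0.8 [279.9 203.3] [605.9  -5.3]
```

View pics/w11c.png

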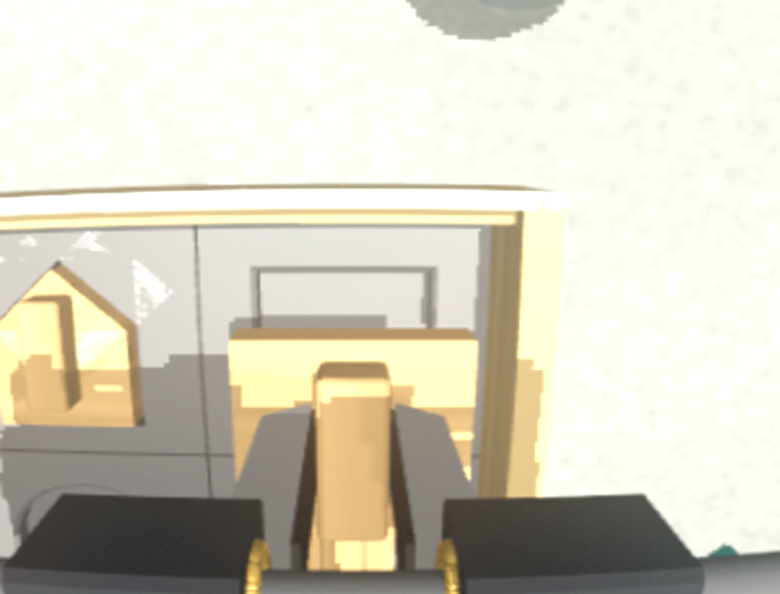

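The pocket's front corners are (252,268),(437,267), and the block's front edge runs (230,339)-(477,339).

Run:
```python
from h import *
np.set_printoptions(precision=1,suppress=True)
f=dict(np.load("w11.npz"))
C=lambda p:(150+p[0]/2.6,50+p[1]/2.2)
print("pocket",at(f,C((252,268)),30),at(f,C((437,267)),30))
zt=149.5-36+18
print("block",at(f,C((230,339)),zt),at(f,C((477,339)),zt),at(f,C((231,330)),zt-18),at(f,C((476,330)),zt-18))
```

```text
pocket [637.   24.7  30. ] [639.1 -38.5  30. ]
block [633.4  18.1 131.5] [634.9 -37.6 131.5] [631.4  20.4 113.5] [633.1 -40.1 113.5]
```

```bash
python3 -m jog '[[[1.6,-2.3,35,0,0,0,8],[1.6,-2.3,65,0,0,0,8],[1.6,-2.3,78,0,0,0,8],[1.6,-2.3,85,0,0,0,8],[1.6,-2.3,89,0,0,0,8],[1.6,-2.3,93,0,0,0,8],[1.6,-2.3,95,0,0,0,8],[1.6,-2.3,96,0,0,0,8],[1.6,-2.3,96,0,0,0,8]]]'
```

```text
t: 34.08
eef_pos: [608.5, -6.1, 54.1]
tool_rot: [3.142, -0.0, 0.03]
contact_force: [-3.3, 0.6, 5.7]
width: 15.6
gripper_force: 30.0
```

```bash
python3 -m jog '[[[0,0,0,0,0,0,44],[0,0,0,0,0,0,44],[0,0,0,0,0,0,44],[0,0,-30,0,0,0,44],[0,0,-80,0,0,0,60],[-25,-20,-130,0,0,0,94],[-55,-49,-165,0,0,0,94],[-55,-49,-165,0,0,0,94],[-55,-49,-165,0,0,0,94]]]'
python3 - <<'E'
from w import *
f=look("w12",dict(hatch_handle=98))
s=grab("top");b=s["img"][110:340,80:420]
a=f["img"][60:320,110:420]
a=cv2.resize(a,(400,335));b=cv2.resize(b,(400,270));b=cv2.copyMakeBorder(b,0,65,0,0,cv2.BORDER_CONSTANT)
cv2.imwrite("pics/w12m.png",cv2.convertScaleAbs(np.hstack([a,b]),alpha=1.3))
E
```

```text
t: 35.2
eef_pos: [552.0, 40.8, 218.3]
tool_rot: [3.141, -0.0, 0.03]
contact_force: [-0.0, 0.1, -0.3]
width: 90.7
gripper_force: 0.0
35.25 [551.9  40.5 217.7] [3.1 0.  0. ] [0.5 0.3 0.6]
hatch_handle 0.65 [140.1 201.8] [552.2 181.6]
```

View pics/w12m.png

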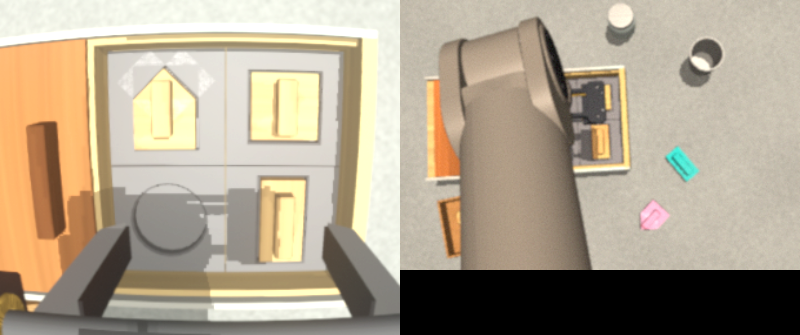

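All three blocks are seated flat, the fourth pocket (round) has no block on the bench, and the bystanders are untouched. Now I close the hatch.

```bash
python3 -m jog '[[[1,-45,0,0,0,0,60],[3,-95,0,0,0,0,40],[4,-142,0,0,0,0,40],[4,-142,45,0,0,0,40],[4,-142,95,0,0,0,40],[4,-142,120,0,0,0,40],[4,-142,129,0,0,0,40],[4,-142,129,0,0,0,40],[4,-142,129,0,0,0,10],[4,-142,129,0,0,0,10],[4,-142,129,0,0,0,10],[4,-142,129,0,0,0,10]]]'
```

```text
t: 36.85
eef_pos: [552.1, 182.1, 90.3]
tool_rot: [3.14, -0.001, 0.029]
contact_force: [-0.8, -6.5, 7.0]
width: 15.8
gripper_force: 30.0
```

```bash
python3 -m jog '[[[0,5,0,0,0,0,10],[0,15,0,0,0,0,10],[0,30,0,0,0,0,10],[0,45,0,0,0,0,10],[0,60,0,0,0,0,10],[0,75,0,0,0,0,10],[0,90,0,0,0,0,10],[0,105,0,0,0,0,10],[0,120,0,0,0,0,10],[0,135,0,0,0,0,10],[0,150,0,0,0,0,10],[0,163,0,0,0,0,10],[0,175,0,0,0,0,10],[0,184,0,0,0,0,10],[0,191,0,0,0,0,10],[0,196,0,0,0,0,10],[0,199,0,0,0,0,10],[0,201,0,0,0,0,10],[0,201,0,0,0,0,10]]]'
```

```text
t: 39.22
eef_pos: [557.6, -18.1, 90.2]
tool_rot: [3.141, -0.0, 0.029]
contact_force: [-3.9, -0.5, 13.3]
width: 15.8
gripper_force: 30.0
```

```bash
python3 -m jog '[[[0,1,0,0,0,0,10],[0,2,0,0,0,0,10],[0,3,0,0,0,0,10],[0,4,0,0,0,0,10],[0,5,0,0,0,0,10],[0,6,0,0,0,0,10],[0,7,0,0,0,0,10],[0,7.5,0,0,0,0,10],[0,8,0,0,0,0,10],[0,8.5,0,0,0,0,10],[0,8.5,0,0,0,0,10]]]'
```

```text
t: 40.6
eef_pos: [557.8, -26.3, 90.2]
tool_rot: [-3.142, -0.0, 0.03]
contact_force: [-3.7, 1.4, 12.5]
width: 15.6
gripper_force: 30.0
```

```bash
python3 -m jog '[[[0,0.5,0,0,0,0,10],[0,1,0,0,0,0,10],[0,1.5,0,0,0,0,10],[0,1.5,0,0,0,0,10],[0,1.5,0,0,0,0,10]]]'
```

```text
t: 41.22
eef_pos: [557.8, -27.8, 90.2]
tool_rot: [-3.142, -0.0, 0.03]
contact_force: [-4.4, 1.2, 12.7]
width: 15.9
gripper_force: 30.0
```

```bash
python3 -m jog '[[[0,0.5,0,0,0,0,10],[0,1,0,0,0,0,10],[0,1.5,0,0,0,0,10],[0,2,0,0,0,0,10],[0,2,0,0,0,0,10]]]'
```

```text
t: 41.85
eef_pos: [557.9, -27.9, 90.2]
tool_rot: [-3.14, -0.0, 0.031]
contact_force: [-4.9, 10.9, 11.8]
width: 15.7
gripper_force: 30.0
```

```bash
python3 -m jog '[[[0,0.5,0,0,0,0,10],[0,1,0,0,0,0,10],[0,1,0,0,0,0,10],[0,1,0,0,0,0,40],[0,1,0,0,0,0,40],[0,-1,0,0,0,0,40],[0,-1,-20,0,0,0,40],[0,-1,-70,0,0,0,40],[0,-1,-130,0,0,0,40],[0,-1,-150,0,0,0,40],[0,-1,-150,0,0,0,40]]]'
python3 - <<'E'
from w import *
f=look("w13",dict(hatch_handle=98))
# hatch -y edge profile along a few rows near the frame
g=f["img"].astype(int)
for r in (130,160): print([tuple(g[r,c]) for c in range(300,345,3)])
for x in (530,590): print(proj(f,[x,-61.7+.029*(x-555),70]))
E
```

```text
t: 43.22
eef_pos: [558.7, -28.7, 241.1]
tool_rot: [3.141, -0.003, 0.029]
contact_force: [-1.0, -0.1, -0.8]
width: 39.8
gripper_force: 0.0
43.275 [558.  -28.8 239.6] [ 3.1 -0.   0. ] [ 0.3  0.4 -0.1]
hatch_handle 0.89 [284.4 201.9] [557.4 -28.1]
[(np.int64(99), np.int64(156), np.int64(216)), (np.int64(99), np.int64(156), np.int64(214)), (np.int64(98), np.int64(154), np.int64(212)), (np.int64(99), np.int64(155), np.int64(213)), (np.int64(99), np.int64(155), np.int64(213)), (np.int64(96), np.int64(150), np.int64(207)), (np.int64(157), np.int64(211), np.int64(225)), (np.int64(160), np.int64(215), np.int64(229)), (np.int64(161), np.int64(215), np.int64(229)), (np.int64(162), np.int64(215), np.int64(228)), (np.int64(177), np.int64(189), np.int64(190)), (np.int64(176), np.int64(186), np.int64(185)), (np.int64(179), np.int64(189), np.int64(189)), (np.int64(174), np.int64(184), np.int64(184)), (np.int64(179), np.int64(188), np.int64(188))]
[(np.int64(96), np.int64(154), np.int64(213)), (np.int64(95), np.int64(153), np.int64(213)), (np.int64(95), np.int64(152), np.int64(211)), (np.int64(96), np.int64(152), np.int64(210)), (np.int64(95), np.int64(150), np.int64(208)), (np.int64(94), np.int64(147), np.int64(200)), (np.int64(159), np.int64(213), np.int64(227)), (np.int64(161), np.int64(215), np.int64(229)), (np.int64(161), np.int64(215), np.int64(229)), (np.int64(162), np.int64(214), np.int64(227)), (np.int64(182), np.int64(192), np.int64(192)), (np.int64(184), np.int64(195), np.int64(194)), (np.int64(183), np.int64(193), np.int64(192)), (np.int64(180), np.int64(190), np.int64(190)), (np.int64(183), np.int64(194), np.int64(193))]
[315.3 221.2]
[316.5 166.2]
```

There is no gap between the hatch and the frame, so it is shut. I check the offcut once more and then hand in.

Run:
```python
from h import *
for n in("side","top"):
    f=grab(n)
    for k,z in dict(offcut=5,hatch_handle=98).items():print(n,k,[(round(d["p"],2),at(f,d["xy"],z)[:2].round()) for d in robot.landmark_of(k,n)[:2]])
print(robot.hand_in())
```

```text
side offcut [(0.63, array([352., 262.]))]
side hatch_handle [(0.89, array([556., -27.])), (0.6, array([336., 313.]))]
top offcut [(0.86, array([352., 259.]))]
top hatch_handle []
the job is handed in; nothing more can be done
None
```

I handed the job in: the offcut is in the scrap tray, the delta, long and square blocks are seated in their pockets (no round block was on the bench), and the hatch is shut gently against the frame, with the jar, brush and tin left alone.

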